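# Spin-check two scooter propellers and mark the one that rubs

## Robot

A 7-joint arm with a two-finger parallel gripper is mounted at the origin on the work surface. World frame = base frame: x ahead of the robot, y to its left, z up, the work surface at z = 0. Lengths are in m, angles in rad, forces in N, time in s.
With the tool pointing down it reaches from about 0.35 to 0.9 m from the base axis. Payload 8.1 kg.
Tool frame: the origin (TCP) lies midway between the tips of the shut fingers; the grasp point (between the pads) lies 19 mm behind it; z points along the fingers, y is the direction in which the jaws open and shut (so a half turn about z gives the same grasp; the last joint's range is limited). The gripper opens to 85 mm and grips with 20 to 120 N. Pads are 22 mm wide; open, the fingers measure 114 mm over their backs; the gripper's body (76 mm by 85 mm) begins 54 mm behind the grasp point. The pads swing forward as they close: fully open they stand 13 mm farther back than shut.
Start: joints at [-1.406, 0.434, 0.025, 1.573, -0.012, 1.134, -0.075], TCP at [0.165, 0.603, 0.231] pointing down, gripper open.
Joint ranges: [-2.62, 2.62], [-0.44, 2.09], [-1.27, 1.32], [0.08, 2.57], [-1.32, 4.46], [0.12, 2], [-2.74, 2.74]. Speed limits (rad/s): [2.22, 2.22, 3.01, 3.01, 3.14, 3.14, 3.14].

## Interface

Orientations are given as a unit quaternion [w, x, y, z].
In Python, from station import arm gives the robot as it stands.
- The arm moves only by the tool move_arm, never from a script. Its argument "commands" is a list that holds one entry, the list of rows, each a list of 7 numbers: the shift along the world's x, y, z in units of 30 mm (1.0 is 30 mm), then the turn, a rotation vector about the world's x, y, z in units of 8 degrees (1.0 is 8 degrees), then the opening, from 0 (shut) to 1 (fully open). A call has 1 to 10 rows; each row shifts and turns the pose as measured when the row begins; what a row does not reach is not made up. A row lasts 1/10 s, in which the tool goes at most 50 mm and 8.59 degrees, less where a joint would pass 70% of its speed; a pose out of reach is approached as far as the arm can. A call is refused whole if a number of a shift passes 1 or a number of a turn 1, either way. A call with a gripper value outside its range is refused whole. The fingers move at their own pace and stop on an object; the grip force is fixed at half the most. Time passes only in rows, so rows that do not move let the fingers close. It gives the time, the measured TCP pose, the force and the opening at its end, in the units of the state.
- arm.get_obs(): the state, without advancing time (a new reading comes with each control period).
- arm.read_camera(name): name is "scene" or "top"; returns a dict with "color" (420x560x3 uint8, red, green, blue), "camera_matrix" (3x3 intrinsics, pixels), "pose" (4x4, takes a point from camera to world coordinates). Camera axes: x right, y down, z forward; pixel columns grow to the right and rows downward; lengths in m; the calibration is good to about 2 mm. A picture is of the moment at which its call begins. There is no depth.
- arm.close_job(): hands the job in, once; it reports no verdict.
The state is a dict: "t": time; "q": joint angles; "joint_velocities": joint speeds; "joint_torque": joint torques, N m; "tool_pos": TCP position; "tcp_rot": TCP orientation; "force": force on the tool from outside, world axes, zero at the start; "ft_torque": the same for the moment, N m; "finger_gap": opening from 0.0 (shut) to 1.0 (fully open).
Only numpy, scipy, OpenCV 4.12 (cv2) and the standard library are available. Lean on these libraries where they do the work, as an engineer would, in place of code of your own. Each camera call takes 0.05 s, during which the arm holds its last target. There are 200 camera calls.

## Task

Spin-check the two scooter propellers with the fingertips: give each a brisk flick to see whether it runs on by itself, and take each one round at least one full turn in one direction, pushing it round if it will not coast. One of them rubs; only when both have been turned, stand the black bollard-shaped marker upright in the small square tray at the back of the cradle whose propeller rubs, and finish with the free one running by itself (flick it again if it has slowed down). Leave the other things on the bench where they are.

Things in the scene. Friction and masses are not known exactly. Their poses are not given: they have to be found in the camera images.
- thruster_a: propeller unit of a diver scooter, fixed in a steel cradle. Origin on the bench under the hub, z up. Its duct (tube, inner radius 60, outer 66, 56 long) leans 37 deg from vertical: the mouth looks up and to -x (robot's left). Over it a handle bar along y at x +10, z 283 (radius 8, 100 long) on two arms from its +x side. Side plates 139 high at y +-71, 8 thick, x +-45. Square tray on the foot, +x.
- hub_a (a point): hub centre, 125 above the bench, half-way up the blades; turns with the propeller. z = axis out of the mouth; rim at z = +28. Three pitched blades at 0, 120, 240 deg from +x about z: from the hub (radius 12, top z = +12) to radius 55, 22 wide seen along the axis, z -11..+11, top edge on the anticlockwise side. Fixed motor pod and struts below z = -16; nothing between blades and rim.
- rotor_a (a joint): turn of the propeller about hub z, rad, anticlockwise positive seen into the mouth; counts turns without limit; starts within +-0.5. The two look alike; it is not known which one runs free (coasts for many seconds after a flick) and which rubs (needs about 2.5 N at radius 35 and stops at once when let go).
- tray_a (a point): centre of the flat tray floor, 12 above the bench, on the foot behind that unit (157 behind its origin); tray inside 76 x 76, rim 4 thick and 6 high. Orientation as the unit's body.
- thruster_b: propeller unit of a diver scooter, fixed in a steel cradle. Origin on the bench under the hub, z up. Its duct (tube, inner radius 60, outer 66, 56 long) leans 37 deg from vertical: the mouth looks up and to -x (robot's left). Over it a handle bar along y at x +10, z 283 (radius 8, 100 long) on two arms from its +x side. Side plates 139 high at y +-71, 8 thick, x +-45. Square tray on the foot, +x.
- hub_b (a point): hub centre, 125 above the bench, half-way up the blades; turns with the propeller. z = axis out of the mouth; rim at z = +28. Three pitched blades at 0, 120, 240 deg from +x about z: from the hub (radius 12, top z = +12) to radius 55, 22 wide seen along the axis, z -11..+11, top edge on the anticlockwise side. Fixed motor pod and struts below z = -16; nothing between blades and rim.
- rotor_b (a joint): turn of the propeller about hub z, rad, anticlockwise positive seen into the mouth; counts turns without limit; starts within +-0.5. The two look alike; it is not known which one runs free (coasts for many seconds after a flick) and which rubs (needs about 2.5 N at radius 35 and stops at once when let go).
- tray_b (a point): centre of the flat tray floor, 12 above the bench, on the foot behind that unit (157 behind its origin); tray inside 76 x 76, rim 4 thick and 6 high. Orientation as the unit's body.
- marker_mid (a point): the marker, a black plastic bollard 56 high standing on the bench: foot radius 22 and 12 high, above it (from 18 up) a round stem of radius 13 to take hold of; about 0.1 kg. The point is on its axis, 28 above its underside; z is its axis
- jar: bystander: closed jar, radius 24, height 50; origin under its centre
- screwdriver: bystander: screwdriver 170 long lying along its x
- wrench: bystander: wrench lying along its x
- torch: bystander: black hand torch, cylinder radius 17, 140 long, lying along its x
- spare_rotor: bystander: loose spare propeller lying flat, radius 55, 23 high
- valve_body: bystander: steel valve body, radius 24, 68 high
- socket: bystander: plain steel socket, radius 12, 32 high, upright
There are look-alikes about, which are no part of the job. Of the things shaped like the part that bears marker_mid, the black one is meant.

How it is judged:
By the outcome, as a careful person would: the job done as asked, in the order asked, and still so for the second after the job is handed in, with the robot touching nothing.
It also fails if it takes over 67 s, if anything falls off the work surface, if the arm or the gripper's body presses on something with over 40 N, if the wrist force passes 120 N, or if a joint passes its speed limit or range.

## Working session

There is one attempt and no reset: what is moved stays moved. The work goes in short steps, Python scripts to look and compute and a tool call to move; the robot and the scene stay as the last step left them, time stands still between calls to the robot, and variables do not carry over. Pictures are saved under pics/ and viewed, about 8 in all and at most 12, crops included, and the job is handed in when it is done.

Besides the shell and the picture viewer there is one more tool, called after ">>>" as a command line: name --argument value ..., lists and objects as JSON in quotes. move_arm: Moves the arm, as the interface text tells. Its arguments: {"type":"object","properties":{"commands":{"type":"array"}},"required":["commands"]}

```bash
mkdir -p pics; ls
python3 - <<'E'
from station import arm
import cv2,numpy as np
np.set_printoptions(precision=4,suppress=True)
for n in("top","scene"):
    c=arm.read_camera(n); cv2.imwrite(f"pics/{n}0.png",c["color"][:,:,::-1]); print(n,c["camera_matrix"],c["pose"])
print(arm.get_obs())
E
```

```text
pics
top [[515.7635   0.     286.7811]
 [  0.     515.7635 209.0696]
 [  0.       0.       1.    ]] [[ 0.0215 -0.9883  0.1513  0.3343]
 [-0.9996 -0.0236 -0.0125  0.0153]
 [ 0.0159 -0.1509 -0.9884  1.4971]
 [ 0.      0.      0.      1.    ]]
scene [[388.6147   0.     276.8489]
 [  0.     388.6147 209.6934]
 [  0.       0.       1.    ]] [[-0.5723  0.6002 -0.5588  1.1462]
 [ 0.82    0.4197 -0.3891  0.398 ]
 [ 0.0011 -0.6809 -0.7324  0.8416]
 [ 0.      0.      0.      1.    ]]
{'t': 0.1, 'q': array([-1.4056,  0.4351,  0.025 ,  1.574 , -0.0116,  1.134 , -0.0751]), 'joint_velocities': array([-0.0006, -0.0012,  0.0001, -0.0017,  0.0009,  0.0013,  0.    ]), 'joint_torque': array([  0.0029, -67.1757,   1.0278, -31.6902,   0.0157,   0.0072,
         0.    ]), 'tool_pos': array([0.1653, 0.6022, 0.2306]), 'tcp_rot': array([-0.    ,  0.1336,  0.991 , -0.0007]), 'force': array([0.7332, 0.4509, 0.3045]), 'ft_torque': array([-0.022 ,  0.0207, -0.0356]), 'finger_gap': 1.0032208947851438}
```

View pics/top0.png

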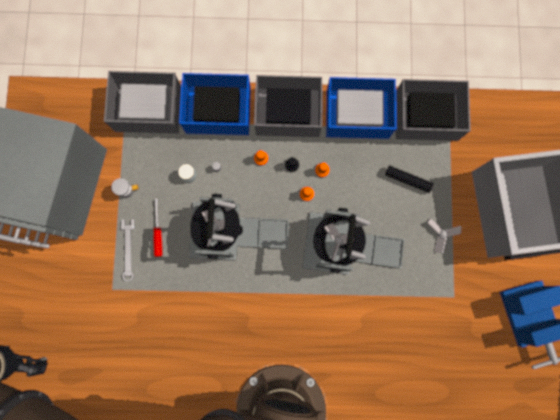

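View pics/scene0.png

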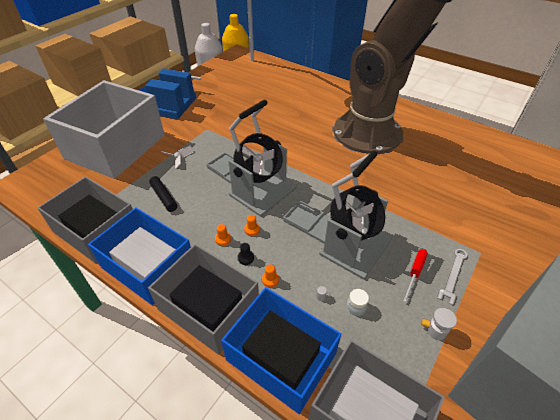

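Top view: left unit near (217,228) with its tray at (272,233), right unit near (342,240) with its tray at (387,250). Mouths face image left (+y). Marker candidates are the black bollard (292,164) and the orange ones at (261,158), (322,170) and (307,193). Black torch at (409,179) is a different shape. I choose the black one at (292,164) and check it in a close crop.

```bash
python3 - <<'E'
import cv2,numpy as np
a=cv2.imread("pics/top0.png")[145:285,180:420]
cv2.imwrite("pics/crop1.png",cv2.resize(a,None,fx=3.3,fy=3.3,interpolation=cv2.INTER_CUBIC))
E
cat > h.py <<'E'
import numpy as np,cv2
from station import arm
from scipy.spatial.transform import Rotation as R
np.set_printoptions(precision=4,suppress=True)
def ray(c,uv):
    d=np.linalg.inv(c["camera_matrix"])@[uv[0],uv[1],1.]; return c["pose"][:3,3],c["pose"][:3,:3]@d
def onz(c,uv,z):
    o,d=ray(c,uv); return o+d*(z-o[2])/d[2]
def proj(c,p):
    P=np.asarray(c["pose"]); q=P[:3,:3].T@(np.asarray(p)-P[:3,3]); k=c["camera_matrix"]@q; return k[:2]/k[2]
def rot(o): w,x,y,z=o["tcp_rot"]; return R.from_quat([x,y,z,w])
E
```

```text
(no output)
```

View pics/crop1.png

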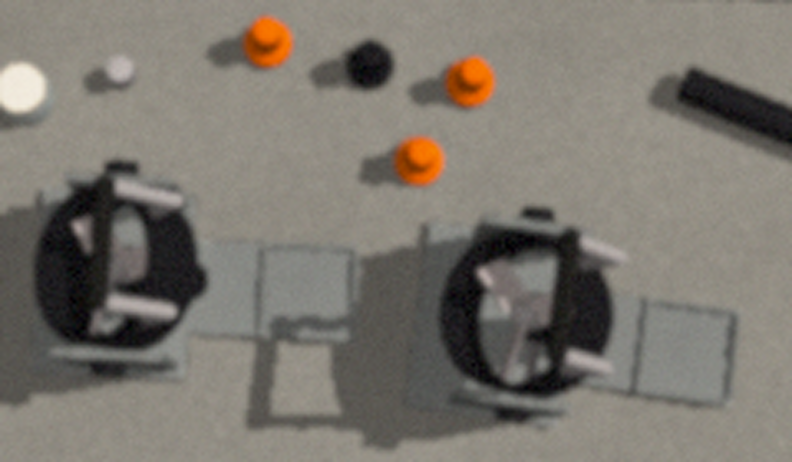

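```bash
cat >> h.py <<'E'
class C(dict): pass
def cr(p): return np.array(p)/3.3+[180,145]-0.35
E
python3 - <<'E'
from h import *
c=arm.read_camera("top"); s=arm.read_camera("scene")
T={'L':([(260,244),(354,247),(352,341),(257,338)],[(122,165),(108,368)]),'R':([(641,297),(737,312),(726,405),(630,391)],[(537,214),(513,413)])}
for k,(q,kn) in T.items():
    P=np.array([onz(c,cr(p),.018)[:2] for p in q]); print(k,"tray",P.mean(0),"sides",[np.linalg.norm(P[i]-P[i-1]) for i in range(4)])
    d=(P[1]-P[0]+P[2]-P[3]); e=(P[0]-P[3]+P[1]-P[2]); yd=np.degrees(np.arctan2(d[1],d[0])); ye=np.degrees(np.arctan2(e[1],e[0]))-90
    K=np.array([onz(c,cr(p),.125)[:2] for p in kn]); f=K[0]-K[1]; yk=np.degrees(np.arctan2(f[1],f[0]))-90
    print(yd,ye,yk,"knobs mid",K.mean(0),np.linalg.norm(f))
    for y in (yd,ye,yk): print("hub from tray",P.mean(0)-.157*np.array([np.cos(np.radians(y)),np.sin(np.radians(y))]))
    m=np.radians((yd+ye)/2)
# marker: black blob
g=c["color"].astype(int)
# marker by black mask in both views, then ray on mid-height
def blob(im,x0,x1,y0,y1,th=50):
    m=(im[y0:y1,x0:x1].max(2)<th).astype(np.uint8); n,l,st,ce=cv2.connectedComponentsWithStats(m); i=1+np.argmax(st[1:,4]); return ce[i]+[x0,y0],st[i]
a,sa=blob(c["color"],280,305,152,177); b,sb=blob(s["color"],230,262,235,270)
print(a,sa,b,sb, onz(c,a,.02),onz(c,a,.028), onz(s,b,.028),onz(s,b,.022))
from cv2 import cvtColor
E
```

```text
L tray [0.4893 0.0368] sides [np.float64(0.0823935001262239), np.float64(0.08238902344418385), np.float64(0.08241830663178557), np.float64(0.08256903325169201)]
-90.50045160624023 -90.04316655120589 -91.47452821614972 knobs mid [0.4962 0.1902] 0.1657207210052137
hub from tray [0.4906 0.1938]
hub from tray [0.4894 0.1938]
hub from tray [0.4933 0.1937]
R tray [ 0.4455 -0.2934] sides [np.float64(0.08272485620922534), np.float64(0.0848688960849959), np.float64(0.08182630621351025), np.float64(0.08405430053993286)]
-97.30156690416986 -97.15647696501786 -96.49828008014812 knobs mid [ 0.4657 -0.1427] 0.16304101714775007
hub from tray [ 0.4655 -0.1377]
hub from tray [ 0.4651 -0.1376]
hub from tray [ 0.4633 -0.1374]
[291.1811 164.4961] [  5   6  13  13 127] [245.4146 254.7764] [  8   8  16  22 246] [ 0.693  -0.0134  0.02  ] [ 0.6911 -0.0133  0.028 ] [ 0.7022 -0.0098  0.028 ] [ 0.6989 -0.0128  0.022 ]
```

```bash
cat >> h.py <<'E'
U={'L':(np.array([.4925,.193,.125]),-91.),'R':(np.array([.465,-.139,.125]),-97.)}
def frame(k):
    h,y=U[k]; Rz=R.from_euler('z',y,degrees=True); s,c_=np.sin(np.radians(37)),np.cos(np.radians(37))
    return h,Rz.as_matrix()@np.array([[c_,0,-s],[0,1,0],[s,0,c_]])   # columns u,v,n
def onhub(c,uv,k,z=0):
    h,F=frame(k);o,d=ray(c,uv);p=o+d*((h+F[:,2]*z-o)@F[:,2])/(d@F[:,2]); return (p-h)@F[:,:2]
def toolhub(k,o):
    h,F=frame(k); return (o["tool_pos"]-h)@F, rot(o).as_matrix().T@F
def unroll(k,name,z=0.):
    """picture resampled on the propeller plane: u right, v up, 1 mm = 3 px"""
    c=arm.read_camera(name);h,F=frame(k)
    q=np.array([[-.07,-.07],[.07,-.07],[.07,.07],[-.07,.07]]);src=np.float32([proj(c,h+F@[a,b,z]) for a,b in q])
    H=cv2.getPerspectiveTransform(src,np.float32([[0,420],[420,420],[420,0],[0,0]]))
    return cv2.warpPerspective(c["color"],H,(420,420))[:,:,::-1]
E
python3 - <<'E'
from h import *
cv2.imwrite("pics/unroll.png",np.vstack([np.hstack([cv2.resize(unroll(k,n),(300,300)) for k in "LR"]) for n in ("top","scene")]))
for k in "LR": print(k,*frame(k))
E
```

```text
L [0.4925 0.193  0.125 ] [[-0.0139  0.9998  0.0105]
 [-0.7985 -0.0175  0.6017]
 [ 0.6018  0.      0.7986]]
R [ 0.465 -0.139  0.125] [[-0.0973  0.9925  0.0733]
 [-0.7927 -0.1219  0.5973]
 [ 0.6018  0.      0.7986]]
```

View pics/unroll.png

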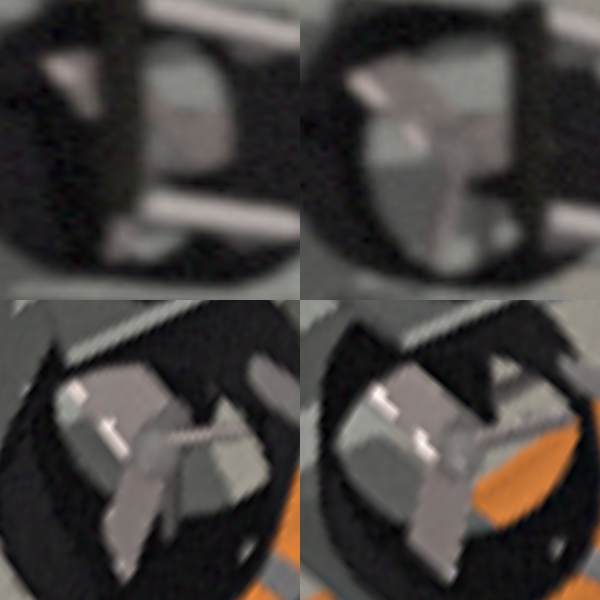

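Both crops confirm the black bollard choice. In the unrolled scene view, L's rotor is at about +10° and R's at about +16°, so the gap opposite +u is centred near 190–196° on both. I'll go to L with shut fingers and push clockwise.

Run:
```python
from h import *
o=arm.get_obs()
for k,a in(('L',190),('R',196)):
    h,F=frame(k)
    for z in (.08,-.002):
        print(k,z,h+F@[.033*np.cos(np.radians(a)),.033*np.sin(np.radians(a)),z])
h,F=frame('L'); t=h+F@[-.0325,-.006,.08]; print((t-o["tool_pos"])/.03)
# needed rotation to align tool z to -n
z=rot(o).as_matrix()[:,2]; r=np.cross(z,-F[:,2]); r=r/np.linalg.norm(r)*np.degrees(np.arccos(z@-F[:,2])); print(r/8)
```

```text
L 0.08 [0.4881 0.2672 0.1693]
L -0.002 [0.4872 0.2178 0.1038]
R 0.08 [ 0.4649 -0.065   0.1698]
R -0.002 [ 0.4589 -0.1139  0.1043]
[ 10.7464 -11.1819  -2.0618]
[-4.6226  0.0806  0.    ]
```

>>> move_arm --commands '[[[1, -1, 0.2, -0.5, 0, 0, 0], [1, -1, 0.2, -0.5, 0, 0, 0], [1, -1, 0.2, -0.5, 0, 0, 0], [1, -1, 0, -0.5, 0, 0, 0], [1, -1, 0, -0.5, 0, 0, 0], [1, -1, 0, -0.5, 0, 0, 0], [1, -1, 0, -0.5, 0, 0, 0], [1, -1, 0, -0.5, 0, 0, 0], [1, -1, 0, -0.5, 0, 0, 0], [1, -1, 0, -0.2, 0, 0, 0]]]'

```text
t: 1.4
tool_pos: [0.468, 0.2965, 0.2517]
tcp_rot: [0.04, 0.12, 0.936, -0.329]
force: [0.2, 0.7, -0.3]
finger_gap: 0.001
```

```bash
cat > st.py <<'E'
from h import *
import sys
k,u,v,z=sys.argv[1],*map(float,sys.argv[2:5])
o=arm.get_obs();h,F=frame(k);t=h+F@np.array([u,v,z])/1000
p,_=toolhub(k,o);print("t",o["t"],"tcp",o["tool_pos"],"hubmm",p*1000,"gap",o["finger_gap"],"F",o["force"],"q",o["q"])
print("shift to target",(t-o["tool_pos"])/.03)
M=rot(o).as_matrix();zt=-F[:,2] if len(sys.argv)<6 else np.array([0,0,-1.])
r=np.cross(M[:,2],zt);a=np.degrees(np.arcsin(np.linalg.norm(r)));print("turn",r/max(np.linalg.norm(r),1e-9)*a/8,"tool y",M[:,1])
E
python3 st.py L -32.5 -6 60
```

```text
t 1.4 tcp [0.468  0.2965 0.2517] hubmm [ -6.0762 -26.2544 163.1807] gap 0.0014922235384132495 F [ 0.1658  0.6564 -0.2728] q [-1.0468  0.6145  0.2152  1.4385  0.3069  1.6244  0.4126]
shift to target [ 0.6512 -1.378  -3.2769]
turn [ 0.2131  0.0412 -0.0338] tool y [ 0.2507  0.755  -0.6059]
```

>>> move_arm --commands '[[[0.3, -0.6, -1, 0.2, 0, 0, 0], [0.3, -0.6, -1, 0, 0, 0, 0], [0.05, -0.2, -1, 0, 0, 0, 0], [0, 0, -0.27, 0, 0, 0, 0], [0, 0, 0, 0, 0, 0, 0]]]'

```text
t: 1.9
tool_pos: [0.4933, 0.2471, 0.1513]
tcp_rot: [0.04, 0.125, 0.939, -0.317]
force: [-0.7, -0.1, 1.4]
finger_gap: 0.001
```

```bash
python3 st.py L -32.5 -7 -2; python3 -c "
from h import *
_,F=frame('L')
for d in [(2,27,0),(20,15,0),(25,-3,5),(8,-8,28),(0,0,30)]: print(d,F@np.array(d)/30)"
```

```text
t 1.9 tcp [0.4933 0.2471 0.1513] hubmm [-27.3333  -0.1862  53.5538] gap 0.0010279095463252988 F [-0.6907 -0.0652  1.3867] q [-0.9705  0.6738  0.2147  1.5914  0.3188  1.3763  0.3956]
shift to target [-0.2441 -0.9728 -1.5826]
turn [ 0.0281  0.031  -0.0238] tool y [ 0.2602  0.7681 -0.5851]
(2, 27, 0) [ 0.8989 -0.0689  0.0401]
(20, 15, 0) [ 0.4906 -0.5411  0.4012]
(25, -3, 5) [-0.1098 -0.5634  0.6346]
(8, -8, 28) [-0.2605  0.3533  0.9059]
(0, 0, 30) [0.0105 0.6017 0.7986]
```

>>> move_arm --commands '[[[-0.15, -0.5, -0.8, 0, 0, 0, 0], [-0.1, -0.48, -0.78, 0, 0, 0, 0], [0, 0, 0, 0, 0, 0, 0], [0.9, -0.07, 0.04, 0, 0, 0, 0], [0.5, -0.54, 0.4, 0, 0, 0, 0], [-0.1, -0.55, 0.65, 0, 0, 0, 0], [-0.2, 0.4, 0.9, 0, 0, 0, 0], [0, 0.7, 0.9, 0, 0, 0, 0], [0, 0.7, 0.9, 0, 0, 0, 0]]]'

```text
t: 2.8
tool_pos: [0.5212, 0.2484, 0.2326]
tcp_rot: [0.043, 0.122, 0.942, -0.311]
force: [1.3, 0.7, 0.1]
finger_gap: 0.001
```

```bash
python3 st.py L -32.5 -7 -2
python3 - <<'E'
from h import *
ims=[unroll('L',"scene") for _ in range(5)]
print([np.abs(ims[i].astype(int)-ims[i+1])[120:330,90:360].mean() for i in range(4)])
cv2.imwrite("pics/spinL.png",np.hstack([cv2.resize(x,(260,260)) for x in ims[:3]]))
E
```

```text
t 2.8 tcp [0.5212 0.2484 0.2326] hubmm [ 20.0958  27.7472 119.5635] gap 0.0007886300523751952 F [1.332  0.6698 0.131 ] q [-0.9493  0.615   0.2321  1.4695  0.332   1.5175  0.4893]
shift to target [-1.1762 -1.0181 -4.2913]
turn [-0.0507  0.0872 -0.065 ] tool y [ 0.2572  0.7766 -0.5751]
[np.float64(1.4820282186948854), np.float64(1.4303057025279247), np.float64(1.5463492063492064), np.float64(1.481546149323927)]
```

View pics/spinL.png

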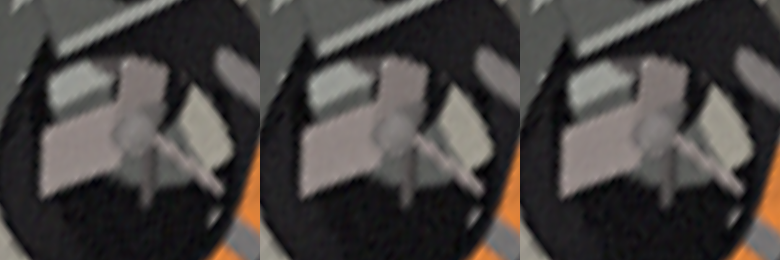

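L stopped at once: three frames are identical, with blades at about -35°, 85° and 205°, roughly 45° from where they started. So L looks like the rubbing one. Next I push it through the rest of a full turn clockwise.

```bash
cat > circ.py <<'E'
# circ.py unit start_angle step n radius : rows for walking round the hub (hub plane)
from h import *
import sys
k=sys.argv[1];a,s,n,r=map(float,sys.argv[2:6]);_,F=frame(k);o=arm.get_obs();p,_=toolhub(k,o);p*=1000
print("now",p,"ang",np.degrees(np.arctan2(p[1],p[0])),"r",np.hypot(*p[:2]),"F",o["force"],o["t"])
pts=[np.array([r*np.cos(np.radians(a+s*i)),r*np.sin(np.radians(a+s*i)),-2]) for i in range(int(n)+1)]
print("to start",F@(pts[0]-p)/30)
print([np.round(F@(pts[i+1]-pts[i])/30,2).tolist() for i in range(int(n))])
E
python3 circ.py L 25 -24 10 34
```

```text
now [ 19.1354  27.6757 116.8747] ang 55.33932735630196 r 33.64680888581299 F [-0.2358 -0.8137 -0.024 ] 3.05
to start [-0.4905 -2.6874 -2.9303]
[[-0.46, -0.08, 0.06], [-0.46, 0.08, -0.05], [-0.38, 0.22, -0.16], [-0.24, 0.33, -0.24], [-0.05, 0.37, -0.28], [0.14, 0.36, -0.27], [0.31, 0.28, -0.21], [0.43, 0.15, -0.12], [0.47, -0.0, -0.0], [0.43, -0.15, 0.11]]
```

>>> move_arm --commands '[[[-0.45, -0.3, 0.24, 0, 0, 0, 0], [0, -0.6, -0.8, 0, 0, 0, 0], [0, -0.6, -0.8, 0, 0, 0, 0], [0, -0.6, -0.8, 0, 0, 0, 0], [0, -0.6, -0.78, 0, 0, 0, 0], [0, 0, 0, 0, 0, 0, 0]]]'

```text
t: 3.65
tool_pos: [0.5047, 0.1604, 0.1384]
tcp_rot: [0.041, 0.122, 0.941, -0.314]
force: [0.3, -1.1, 0.6]
finger_gap: -0.001
```

```bash
python3 circ.py L 25 -24 10 34;python3 st.py L 30 14 -2
```

```text
now [33.9376 12.7714 -8.7349] ang 20.622347175102117 r 36.261097200288944 F [ 0.3266 -1.1177  0.5792] 3.65
to start [0.0571 0.2173 0.1166]
[[-0.46, -0.08, 0.06], [-0.46, 0.08, -0.05], [-0.38, 0.22, -0.16], [-0.24, 0.33, -0.24], [-0.05, 0.37, -0.28], [0.14, 0.36, -0.27], [0.31, 0.28, -0.21], [0.43, 0.15, -0.12], [0.47, -0.0, -0.0], [0.43, -0.15, 0.11]]
t 3.65 tcp [0.5047 0.1604 0.1384] hubmm [33.9376 12.7714 -8.7349] gap -0.0010959214602665544 F [ 0.3266 -1.1177  0.5792] q [-0.8882  0.6216  0.237   1.7386  0.3765  1.2396  0.4424]
shift to target [0.0451 0.2392 0.1003]
turn [-0.0136  0.0612 -0.0459] tool y [ 0.2554  0.7733 -0.5803]
```

>>> move_arm --commands '[[[-0.4, 0.08, 0.18, 0, 0, 0, 0], [-0.46, 0.08, -0.05, 0, 0, 0, 0], [-0.38, 0.22, -0.16, 0, 0, 0, 0], [-0.24, 0.33, -0.24, 0, 0, 0, 0], [-0.05, 0.37, -0.28, 0, 0, 0, 0], [0, 0, 0, 0, 0, 0, 0]]]'

```text
t: 4.25
tool_pos: [0.455, 0.199, 0.1237]
tcp_rot: [0.042, 0.121, 0.941, -0.312]
force: [0.2, -0.5, 0.3]
finger_gap: -0.0
```

```bash
python3 circ.py L -100 -24 10 34;  python3 circ.py L -120 -24 10 34
```

```text
now [ -5.0493 -37.6214   2.1283] ang -97.64418264280191 r 37.95875569666041 F [ 0.1574 -0.4843  0.2589] 4.25
to start [ 0.1369 -0.0625 -0.127 ]
[[0.18, 0.35, -0.26], [0.34, 0.26, -0.2], [0.45, 0.12, -0.1], [0.47, -0.03, 0.02], [0.41, -0.18, 0.13], [0.28, -0.3, 0.22], [0.11, -0.37, 0.28], [-0.09, -0.37, 0.28], [-0.27, -0.31, 0.24], [-0.4, -0.19, 0.15]]
now [ -5.0493 -37.6214   2.1283] ang -97.64418264280191 r 37.95875569666041 F [ 0.1574 -0.4843  0.2589] 4.25
to start [ 0.2766  0.2305 -0.3496]
[[0.32, 0.27, -0.21], [0.43, 0.15, -0.12], [0.47, -0.01, 0.0], [0.43, -0.16, 0.12], [0.31, -0.29, 0.21], [0.14, -0.36, 0.27], [-0.06, -0.37, 0.28], [-0.24, -0.32, 0.25], [-0.39, -0.21, 0.17], [-0.46, -0.07, 0.06]]
```

>>> move_arm --commands '[[[0.3, 0.3, -0.33, 0, 0, 0, 0], [0.34, 0.26, -0.2, 0, 0, 0, 0], [0.45, 0.12, -0.1, 0, 0, 0, 0], [0.47, -0.03, 0.02, 0, 0, 0, 0], [0.41, -0.18, 0.13, 0, 0, 0, 0], [0.28, -0.3, 0.22, 0, 0, 0, 0], [0.11, -0.37, 0.28, 0, 0, 0, 0], [-0.09, -0.37, 0.28, 0, 0, 0, 0], [-0.27, -0.31, 0.24, 0, 0, 0, 0], [0, 0, 0, 0, 0, 0, 0]]]'

```text
t: 5.25
tool_pos: [0.5155, 0.1725, 0.1409]
tcp_rot: [0.041, 0.119, 0.942, -0.311]
force: [0.1, 0.2, 0.1]
finger_gap: 0.003
```

```bash
python3 circ.py L 35 -24 10 34; python3 circ.py L 45 -24 10 34
```

```text
now [25.6009 23.3837  0.6614] ang 42.408442246583306 r 34.672787696517176 F [0.0762 0.239  0.1207] 5.25
to start [-0.1314 -0.111  -0.0257]
[[-0.44, -0.14, 0.11], [-0.47, 0.01, -0.0], [-0.42, 0.17, -0.12], [-0.3, 0.29, -0.21], [-0.13, 0.36, -0.27], [0.06, 0.37, -0.28], [0.25, 0.32, -0.24], [0.39, 0.21, -0.16], [0.46, 0.06, -0.05], [0.46, -0.09, 0.06]]
now [25.6009 23.3837  0.6614] ang 42.408442246583306 r 34.672787696517176 F [0.0762 0.239  0.1207] 5.25
to start [ 0.0217 -0.0123 -0.1021]
[[-0.4, -0.2, 0.15], [-0.47, -0.05, 0.04], [-0.45, 0.11, -0.07], [-0.36, 0.24, -0.18], [-0.21, 0.34, -0.25], [-0.02, 0.38, -0.28], [0.17, 0.35, -0.26], [0.34, 0.26, -0.2], [0.44, 0.13, -0.1], [0.47, -0.03, 0.01]]
```

>>> move_arm --commands '[[[-0.4, -0.2, 0.12, 0, 0, 0, 0], [-0.47, -0.05, 0.02, 0, 0, 0, 0], [-0.45, 0.11, -0.07, 0, 0, 0, 0], [-0.36, 0.24, -0.18, 0, 0, 0, 0], [-0.21, 0.34, -0.25, 0, 0, 0, 0], [-0.02, 0.38, -0.28, 0, 0, 0, 0], [0.17, 0.35, -0.26, 0, 0, 0, 0], [-0.1, 0, 0, 0, 0, 0, 0], [0, 0.6, 0.8, 0, 0, 0, 0], [0, 0.6, 0.8, 0, 0, 0, 0]]]'

```text
t: 6.25
tool_pos: [0.4556, 0.2429, 0.1587]
tcp_rot: [0.039, 0.12, 0.94, -0.316]
force: [0.2, 0.3, -0.3]
finger_gap: -0.001
```

>>> move_arm --commands '[[[0, 0.6, 0.8, 0, 0, 0, 0], [0, 0.6, 0.8, 0, 0, 0, 0], [0, 0.5, 1, 0, 0, 0, 0], [0, 0, 0.5, 0, 0, 0, 0]]]'

```text
t: 6.65
tool_pos: [0.4548, 0.2989, 0.2531]
tcp_rot: [0.038, 0.118, 0.941, -0.316]
force: [1.0, 0.3, -0.6]
finger_gap: -0.002
```

```bash
python3 st.py R -32 -9 130
python3 - <<'E'
from h import *
ims=[unroll('L',"scene"),unroll('L',"scene"),unroll('R','scene')]
print(np.abs(ims[0].astype(int)-ims[1])[120:330,90:360].mean())
cv2.imwrite("pics/L2.png",np.hstack([cv2.resize(x,(260,260)) for x in ims]))
E
```

```text
t 6.65 tcp [0.4548 0.2989 0.2531] hubmm [-269.0777  -63.5054  363.1424] gap -0.0020817248912981174 F [ 1.0255  0.3198 -0.6476] q [-1.0522  0.5856  0.2019  1.468   0.2943  1.606   0.3997]
shift to target [  0.4642 -11.1278  -1.4506]
turn [ 0.0338  0.406  -0.3067] tool y [ 0.2465  0.773  -0.5846]
1.4847736625514403
```

View pics/L2.png

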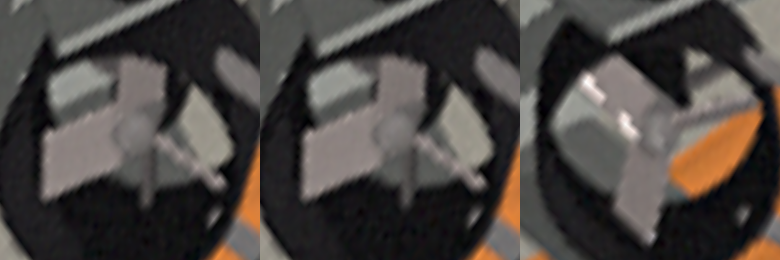

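```bash
python3 - <<'E'
from h import *
a=cv2.imread("pics/spinL.png")[:,:260].astype(int);b=cv2.imread("pics/L2.png")[:,:260].astype(int);c=cv2.imread("pics/spinL.png")[:,260:520].astype(int)
w=np.s_[60:210,40:225]
print(np.abs(a-b)[w].mean(),np.abs(a-c)[w].mean())
# edge shift of the blade tips: darkness profile along a circle of r=48 mm (89 px)
def prof(i):
    th=np.radians(np.arange(0,360,1)); x=(130+85*np.cos(th)).astype(np.float32);y=(130-85*np.sin(th)).astype(np.float32)
    return cv2.remap(i.astype(np.float32).mean(2),x[None],y[None],1)[0]
p,q=prof(a),prof(b); print([(s,round(np.abs(p-np.roll(q,s)).mean(),2)) for s in range(-6,7)])
E
python3 circ.py L -160 -24 4 34
```

```text
5.459771771771772 1.5608648648648649
[(-6, np.float32(12.25)), (-5, np.float32(10.13)), (-4, np.float32(8.06)), (-3, np.float32(6.29)), (-2, np.float32(5.52)), (-1, np.float32(5.31)), (0, np.float32(5.54)), (1, np.float32(7.26)), (2, np.float32(9.46)), (3, np.float32(11.69)), (4, np.float32(13.87)), (5, np.float32(16.0)), (6, np.float32(18.06))]
now [ -5.2955 -39.3354 162.6018] ang -97.66728593558324 r 39.69024016492222 F [-0.4387 -0.5675  0.2013] 6.8
to start [ 0.8782 -2.6082 -4.9166]
[[0.47, 0.04, -0.04], [0.45, -0.11, 0.08], [0.36, -0.25, 0.18], [0.2, -0.34, 0.25]]
```

The picture pixels differ (5.5 against 1.6 of noise) with a best shift of 1–2° mod 120°. That fits the finger's sweep of about 480° in contact, so L has made more than one turn and rubs. Now over the handle bar to R.

>>> move_arm --commands '[[[0, -0.1, 1, 0, 0.1, 0, 0], [0, -0.3, 1, 0, 0.1, -0.1, 0], [0, -0.5, 1, 0, 0.1, -0.1, 0], [0.05, -1, 0.2, 0, 0.1, -0.1, 0], [0.05, -1, 0, 0, 0, 0, 0], [0.05, -1, 0, 0, 0, 0, 0], [0.05, -1, 0, 0, 0, 0, 0], [0.05, -1, 0, 0, 0, 0, 0], [0.05, -1, 0, 0, 0, 0, 0], [0.05, -1, 0, 0, 0, 0, 0]]]'

```text
t: 7.8
tool_pos: [0.4596, 0.0412, 0.3337]
tcp_rot: [-0.006, 0.129, 0.935, -0.331]
force: [0.1, 0.2, 0.2]
finger_gap: -0.001
```

```bash
python3 st.py R -32 -9 60; python3 -c "
from h import *
_,F=frame('R')
for d in [(2,29,0),(18,18,0),(29,-2,0),(20,-20,10),(5,-10,28),(0,0,30)]: print(d,F@np.array(d)/30)"
```

```text
t 7.8 tcp [0.4596 0.0412 0.3337] hubmm [-16.7029 -27.2695 273.8931] gap -0.0006745511166955195 F [0.1203 0.1917 0.2366] q [-0.8059  0.3147  0.2864  1.7157  0.425   1.5725  0.6854]
shift to target [ 0.1312 -3.9288 -6.001 ]
turn [ 0.1848 -0.1378  0.0861] tool y [ 0.2372  0.7482 -0.6196]
(2, 29, 0) [ 0.953  -0.1707  0.0401]
(18, 18, 0) [ 0.5371 -0.5487  0.3611]
(29, -2, 0) [-0.1603 -0.7581  0.5818]
(20, -20, 10) [-0.7021 -0.2481  0.6674]
(5, -10, 28) [-0.2786  0.466   0.8457]
(0, 0, 30) [0.0733 0.5973 0.7986]
```

>>> move_arm --commands '[[[0.02, -0.65, -1, 0.2, -0.1, 0.1, 0], [0.02, -0.65, -1, 0, 0, 0, 0], [0.02, -0.65, -1, 0, 0, 0, 0], [0.02, -0.65, -1, 0, 0, 0, 0], [0.02, -0.65, -1, 0, 0, 0, 0], [0, -0.4, -0.6, 0, 0, 0, 0], [0, 0, 0, 0, 0, 0, 0]]]'

```text
t: 8.5
tool_pos: [0.4507, -0.0862, 0.1527]
tcp_rot: [-0.007, 0.13, 0.939, -0.319]
force: [-0.5, -0.3, 0.2]
finger_gap: -0.0
```

```bash
python3 st.py R -32 -11 -3
```

```text
t 8.5 tcp [ 0.4507 -0.0862  0.1527] hubmm [-23.8198 -20.6151  52.5758] gap -0.00013015871456253039 F [-0.4822 -0.2561  0.2184] q [-0.621   0.4439  0.3309  2.0565  0.5095  1.0359  0.6507]
shift to target [ 0.2088 -0.9295 -1.6436]
turn [ 0.0032 -0.13    0.097 ] tool y [ 0.2391  0.7633 -0.6002]
```

>>> move_arm --commands '[[[0.1, -0.47, -0.83, 0, 0, 0, 0], [0.1, -0.45, -0.8, 0, 0, 0, 0], [0, 0, 0, 0, 0, 0, 0], [0.95, -0.17, 0.04, 0, 0, 0, 0], [0.54, -0.55, 0.36, 0, 0, 0, 0], [-0.16, -0.6, 0.6, 0, 0, 0, 0], [-0.2, 0.45, 0.9, 0, 0, 0, 0], [0.05, 0.7, 0.95, 0, 0, 0, 0], [0.05, 0.7, 0.9, 0, 0, 0, 0]]]'

```text
t: 9.4
tool_pos: [0.4878, -0.097, 0.2219]
tcp_rot: [-0.013, 0.131, 0.938, -0.319]
force: [1.1, 0.8, -0.7]
finger_gap: -0.001
```

```bash
python3 st.py R -32 -9 60
python3 - <<'E'
from h import *
ims=[unroll('R',"scene") for _ in range(6)]
print([np.abs(ims[i].astype(int)-ims[i+1])[120:330,90:360].mean() for i in range(5)])
cv2.imwrite("pics/spinR.png",np.vstack([np.hstack([cv2.resize(x,(260,260)) for x in ims[i:i+3]]) for i in (0,3)]))
E
```

```text
t 9.4 tcp [ 0.4878 -0.097   0.2219] hubmm [ 22.8297  17.4815 104.1072] gap -0.0010439130449090438 F [ 1.0613  0.8469 -0.7161] q [-0.5796  0.3963  0.3413  1.9034  0.4916  1.2005  0.7899]
shift to target [-0.8061  0.6781 -2.2741]
turn [ 0.0059 -0.203   0.1513] tool y [ 0.2365  0.7618 -0.6031]
[np.float64(21.512557319223987), np.float64(18.894303350970016), np.float64(22.52265138154027), np.float64(23.961552028218694), np.float64(21.936037624926513)]
```

View pics/spinR.png

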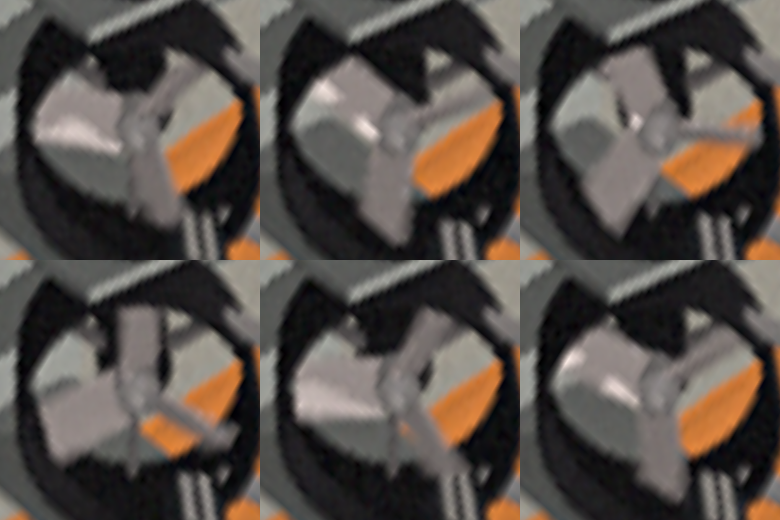

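R keeps turning clockwise at about 25–30° per 0.05 s frame, so R runs free and L rubs. The marker therefore goes in L's tray. I retract from R, straighten the tool and refine the marker position.

>>> move_arm --commands '[[[0.2, 0.6, 0.8, 0, 0, 0, 0], [0.6, 0.6, 0.3, 0.5, 0.1, 0, 0.6], [1, 0.4, 0, 0.55, 0.05, 0, 0.6], [1, 0.4, 0, 0.55, 0.05, 0, 0.6], [1, 0.4, 0, 0.55, 0, 0, 0.6], [1, 0.3, 0, 0.55, 0, 0, 0.6], [0.8, 0.2, 0, 0.55, 0, 0, 0.6], [0.5, 0, 0, 0.55, 0, 0, 0.6], [0, 0, 0, 0.5, 0, 0, 0.6]]]'

```text
t: 10.6
tool_pos: [0.6699, -0.0105, 0.2436]
tcp_rot: [-0.075, 0.108, 0.991, -0.023]
force: [-0.5, -1.3, -0.1]
finger_gap: 0.597
```

```bash
cat > mk.py <<'E'
from h import *
s=arm.read_camera("scene"); t0=cv2.imread("pics/top0.png")[:,:,::-1]; c=arm.read_camera("top")
def blob(im,x0,x1,y0,y1,th):
    m=(im[y0:y1,x0:x1].max(2)<th).astype(np.uint8); n,l,st,ce=cv2.connectedComponentsWithStats(m); i=1+np.argmax(st[1:,4]); return ce[i]+[x0,y0],st[i]
for th in (35,45,55,65):
    a,sa=blob(t0,280,305,152,177,th); b,sb=blob(s["color"],230,262,235,275,th)
    (o1,d1),(o2,d2)=ray(c,a),ray(s,b)
    k=np.linalg.solve(np.c_[d1[:2],-d2[:2]],o2[:2]-o1[:2]); print(th,a,sa[4],b,sb,"xy",o1[:2]+k[0]*d1[:2],"z",o1[2]+k[0]*d1[2],o2[2]+k[1]*d2[2])
cv2.imwrite("pics/mk.png",cv2.resize(s["color"][190:310,170:330,::-1],None,fx=4,fy=4,interpolation=cv2.INTER_CUBIC))
E
python3 mk.py; python3 st.py R 0 0 0 down
```

```text
35 [290.8043 164.837 ] 92 [246.1257 255.1038] [  9   9  15  21 183] xy [ 0.6964 -0.0127] z 0.0016081251311752531 0.0178987626584588
45 [291.1429 164.6134] 119 [245.5105 254.7975] [  8   9  16  21 237] xy [ 0.6975 -0.0137] z -0.00010391762943418037 0.019692457599329694
55 [291.0682 164.5303] 132 [245.3669 254.746 ] [  8   8  16  22 248] xy [ 0.6983 -0.0135] z -0.002108330832369276 0.020884551991667166
65 [291.1973 164.6054] 147 [245.3255 254.651 ] [  8   8  16  23 255] xy [ 0.698  -0.0139] z -0.0017996967371052275 0.020671796926688746
t 10.7 tcp [ 0.6685 -0.0142  0.244 ] hubmm [-47.1248 186.7296 184.4684] gap 0.6004483316582331 F [-0.8312 -1.4041 -0.1698] q [-0.1848  0.6018  0.2032  1.2858 -0.085   1.4207  1.3608]
shift to target [-6.7818 -4.1596 -3.9654]
turn [ 0.2273 -1.1134  0.    ] tool y [ 0.2148  0.9745 -0.0649]
```

View pics/mk.png

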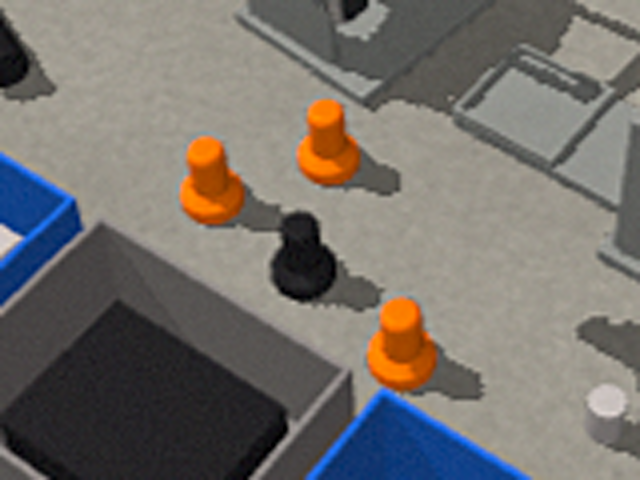

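```bash
python3 - <<'E'
from h import *
s=arm.read_camera("scene");c=arm.read_camera("top")
for uv in ((245.2,244.6),(245.0,245.2)): print(onz(s,uv,.056))
print("foot widest row ellipse",onz(s,(170+303/4,190+265/4),.012))
print("foot top", onz(c,(291.1,165.),.012))
print("expected tray L centre in scene",proj(s,[.489,.037,.012]),"crop",(proj(s,[.489,.037,.012])-[170,190])*4)
print(proj(s,[.489,.196,.125]))
E
python3 st.py R 0 0 0 down
```

```text
[ 0.6926 -0.0159  0.056 ]
[ 0.6944 -0.0152  0.056 ]
foot widest row ellipse [ 0.6967 -0.0142  0.012 ]
foot top [ 0.6934 -0.0134  0.012 ]
expected tray L centre in scene [304.464 216.287] crop [537.8558 105.1479]
[360.8288 213.1839]
t 10.8 tcp [ 0.6682 -0.0104  0.2445] hubmm [-49.8329 186.0562 187.122 ] gap 0.6006336629276949 F [-0.3307  0.4389  0.2218] q [-0.1895  0.6006  0.2009  1.2863 -0.0834  1.4207  1.3586]
shift to target [-6.7748 -4.2867 -3.9817]
turn [ 0.2359 -1.109   0.    ] tool y [ 0.2102  0.9755 -0.0652]
```

>>> move_arm --commands '[[[0.5, -0.1, -0.5, 0.12, -0.55, 0, 0.6], [0.38, 0, -0.8, 0.12, -0.55, 0, 0.6], [0, 0, -1, 0, 0, 0, 0.6], [0, 0, -1, 0, 0, 0, 0.6], [0, 0, -0.7, 0, 0, 0, 0.6], [0, 0, -0.4, 0, 0, 0, 0.6], [0, 0, 0, 0, 0, 0, 0.6]]]'

```text
t: 11.5
tool_pos: [0.6913, -0.0014, 0.1076]
tcp_rot: [0.001, 0.1, 0.995, -0.002]
force: [-0.3, 0.2, 0.0]
finger_gap: 0.597
```

```bash
cat > go.py <<'E'
from h import *
import sys
o=arm.get_obs();t=np.array(list(map(float,sys.argv[1:4])));M=rot(o).as_matrix();r=np.cross(M[:,2],[0,0,-1.])
print("t",o["t"],o["tool_pos"],"shift",(t-o["tool_pos"])/.03,"turn",np.degrees(r)/8,"gap",o["finger_gap"],"F",o["force"],"y",M[:,1])
E
python3 go.py .6945 -.0145 .022
```

```text
t 11.5 [ 0.6913 -0.0014  0.1076] shift [ 0.1073 -0.437  -2.853 ] turn [0.0264 0.01   0.    ] gap 0.5965673351521831 F [-0.337   0.1867  0.019 ] y [ 0.1993  0.9799 -0.0033]
```

>>> move_arm --commands '[[[0.1, -0.44, 0, 0, 0, 0, 0.6], [0, 0, 0, 0, 0, 0, 0.6], [0, 0, -1, 0, 0, 0, 0.6], [0, 0, -0.9, 0, 0, 0, 0.6], [0, 0, -0.6, 0, 0, 0, 0.6], [0, 0, -0.3, 0, 0, 0, 0.6], [0, 0, 0, 0, 0, 0, 0.6]]]'

```text
t: 12.2
tool_pos: [0.701, -0.017, 0.0303]
tcp_rot: [0.008, 0.1, 0.995, -0.002]
force: [0.1, 0.8, 0.6]
finger_gap: 0.601
```

```bash
python3 go.py .6945 -.0145 .022
python3 - <<'E'
from h import *
s=arm.read_camera("scene")
cv2.imwrite("pics/grasp.png",cv2.resize(s["color"][200:300,190:310,::-1],None,fx=4,fy=4,interpolation=cv2.INTER_CUBIC))
E
```

```text
t 12.2 [ 0.701  -0.017   0.0303] shift [-0.2156  0.0823 -0.278 ] turn [0.0367 0.1147 0.    ] gap 0.6005457994979363 F [0.1465 0.7776 0.6215] y [ 0.1997  0.9799 -0.0018]
```

View pics/grasp.png

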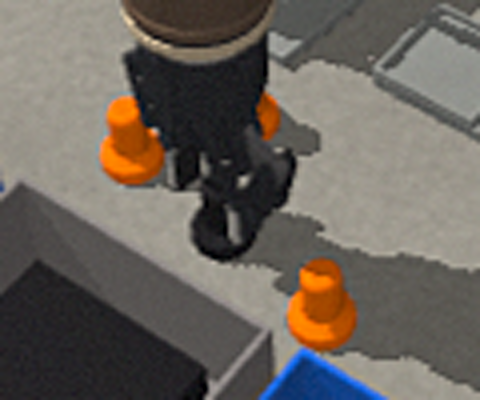

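The fingers straddle the stem (pixels ~(225,190) in the crop). After a small correction I close the jaws.

>>> move_arm --commands '[[[-0.22, 0.08, -0.15, 0, 0.1, 0, 0.6], [0, 0, -0.12, 0, 0, 0, 0.6], [0, 0, 0, 0, 0, 0, 0], [0, 0, 0, 0, 0, 0, 0], [0, 0, 0, 0, 0, 0, 0], [0, 0, 0, 0, 0, 0, 0]]]'

```text
t: 12.85
tool_pos: [0.6969, -0.0143, 0.027]
tcp_rot: [0.004, 0.1, 0.995, -0.002]
force: [-0.2, 0.4, -2.0]
finger_gap: 0.284
```

```bash
python3 go.py .489 .037 .15
```

```text
t 12.85 [ 0.6969 -0.0143  0.027 ] shift [-6.9301  1.7109  4.1005] turn [0.0344 0.0574 0.    ] gap 0.2836719988071529 F [-0.2492  0.3744 -1.991 ] y [ 0.1996  0.9799 -0.0031]
```

>>> move_arm --commands '[[[0, 0, 0.6, 0, 0, 0, 0], [0, 0, 1, 0, 0, 0, 0], [0, 0, 1, 0, 0.06, 0, 0], [-0.5, 0.1, 0.9, 0, 0, 0, 0], [-1, 0.25, 0.4, 0, 0, 0, 0], [-1, 0.25, 0, 0, 0, 0, 0], [-1, 0.25, 0, 0, 0, 0, 0], [-1, 0.25, 0, 0, 0, 0, 0], [-1, 0.25, 0, 0, 0, 0, 0], [-1, 0.25, 0, 0, 0, 0, 0]]]'

```text
t: 13.85
tool_pos: [0.4964, 0.0329, 0.1464]
tcp_rot: [0.0, 0.102, 0.995, -0.003]
force: [0.5, 0.2, -1.3]
finger_gap: 0.288
```

```bash
python3 go.py .489 .037 .08
```

```text
t 13.85 [0.4964 0.0329 0.1464] shift [-0.2466  0.1351 -2.2149] turn [0.0417 0.0007 0.    ] gap 0.28763174005168785 F [ 0.4688  0.22   -1.3354] y [ 0.2023  0.9793 -0.0057]
```

>>> move_arm --commands '[[[0, 0.05, -0.6, 0.04, 0, 0, 0], [0, 0, -0.6, 0, 0, 0, 0], [0, 0, -0.5, 0, 0, 0, 0], [0, 0, 0, 0, 0, 0, 0], [0, 0, 0, 0, 0, 0, 0]]]'

```text
t: 14.35
tool_pos: [0.4915, 0.0361, 0.0956]
tcp_rot: [-0.0, 0.1, 0.995, 0.001]
force: [-0.6, 0.4, -0.6]
finger_gap: 0.28
```

```bash
python3 go.py .489 .037 .041
```

```text
t 14.35 [0.4915 0.0361 0.0956] shift [-0.0834  0.0313 -1.8205] turn [-0.0108 -0.0033 -0.    ] gap 0.2795917985945984 F [-0.6071  0.3836 -0.6059] y [0.1996 0.9799 0.0014]
```

>>> move_arm --commands '[[[-0.08, 0.03, -0.7, 0, 0, 0, 0], [0, 0, -0.6, 0, 0, 0, 0], [0, 0, -0.3, 0, 0, 0, 0], [0, 0, -0.1, 0, 0, 0, 0], [0, 0, 0, 0, 0, 0, 0], [0, 0, 0, 0, 0, 0, 0]]]'

```text
t: 14.95
tool_pos: [0.4931, 0.0372, 0.0476]
tcp_rot: [0.003, 0.101, 0.995, 0.002]
force: [-0.5, -1.2, -0.6]
finger_gap: 0.286
```

```bash
python3 go.py .489 .037 .039
```

```text
t 14.95 [0.4931 0.0372 0.0476] shift [-0.1381 -0.0057 -0.2876] turn [-0.0199  0.0496  0.    ] gap 0.28649419271390447 F [-0.5275 -1.2303 -0.5667] y [0.2003 0.9797 0.0041]
```

>>> move_arm --commands '[[[-0.08, 0, -0.15, 0, 0.05, 0, 0], [0, 0, -0.1, 0, 0, 0, 0], [0, 0, -0.05, 0, 0, 0, 0], [0, 0, 0, 0, 0, 0, 0]]]'

```text
t: 15.35
tool_pos: [0.4916, 0.0374, 0.0394]
tcp_rot: [0.001, 0.101, 0.995, 0.002]
force: [0.6, 0.5, -0.9]
finger_gap: 0.286
```

```bash
python3 go.py .489 .037 .039
```

```text
t 15.35 [0.4916 0.0374 0.0394] shift [-0.0874 -0.013  -0.0136] turn [-0.0241  0.0138  0.    ] gap 0.2864464267853432 F [ 0.6374  0.5149 -0.9233] y [0.2003 0.9797 0.0037]
```

>>> move_arm --commands '[[[0, 0, -0.06, 0, 0, 0, 0], [0, 0, 0, 0, 0, 0, 0], [0, 0, 0, 0, 0, 0, 0]]]'

```text
t: 15.65
tool_pos: [0.492, 0.0375, 0.0387]
tcp_rot: [0.001, 0.101, 0.995, 0.002]
force: [-0.1, 1.3, -2.2]
finger_gap: 0.288
```

```bash
python3 go.py .489 .037 .039;python3 - <<'E'
from h import *
s=arm.read_camera("scene")
cv2.imwrite("pics/place.png",cv2.resize(s["color"][150:250,240:400,::-1],None,fx=4,fy=4,interpolation=cv2.INTER_CUBIC))
E
```

```text
t 15.65 [0.492  0.0375 0.0387] shift [-0.1014 -0.0155  0.0106] turn [-0.0273  0.0212  0.    ] gap 0.2875004331443199 F [-0.0837  1.2872 -2.1967] y [0.2005 0.9797 0.0043]
```

View pics/place.png

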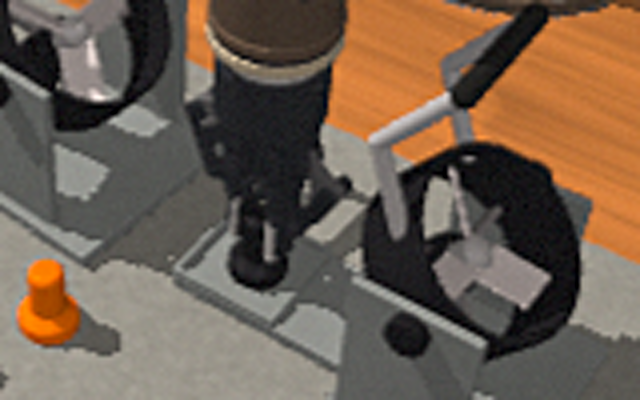

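>>> move_arm --commands '[[[0, 0, -0.07, 0, 0, 0, 0], [0, 0, -0.03, 0, 0, 0, 0], [0, 0, 0, 0, 0, 0, 0]]]'

```text
t: 16.0
tool_pos: [0.4922, 0.0375, 0.0388]
tcp_rot: [0.002, 0.101, 0.995, 0.003]
force: [-0.1, -0.2, -1.3]
finger_gap: 0.287
```

```bash
python3 go.py .489 .037 .039
```

```text
t 16.0 [0.4922 0.0375 0.0388] shift [-0.1053 -0.0182  0.0077] turn [-0.0348  0.0283  0.    ] gap 0.28737416978980307 F [-0.1177 -0.2222 -1.3268] y [0.2006 0.9796 0.0056]
```

Height no longer falls, so the marker sits on the tray floor or within about 1 mm of it. I release and rise.

>>> move_arm --commands '[[[0, 0, 0, 0, 0, 0, 0.4], [0, 0, 0, 0, 0, 0, 0.6], [0, 0, 0, 0, 0, 0, 0.6], [0, 0, 0.3, 0, 0, 0, 0.6], [0, 0, 0.7, 0, 0, 0, 0.6], [0, 0, 1, 0, 0, 0, 0.6], [0, 0, 1, 0, 0, 0, 0.6], [0, 0, 1, 0, 0, 0, 0.3], [0, 0, 1, 0, 0, 0, 0], [0, 0, 0.5, 0, 0, 0, 0]]]'

```text
t: 17.0
tool_pos: [0.4894, 0.0369, 0.2103]
tcp_rot: [-0.001, 0.101, 0.995, 0.002]
force: [-0.4, 0.3, -1.5]
finger_gap: 0.094
```

```bash
python3 go.py .45 -.06 .2
python3 - <<'E'
from h import *
s=arm.read_camera("scene"); 
ims=[unroll('R',"scene") for _ in range(4)]
print([np.abs(ims[i].astype(int)-ims[i+1])[120:330,90:360].mean() for i in range(3)])
a=cv2.resize(s["color"][165:245,260:350,::-1],(288,256),interpolation=cv2.INTER_CUBIC)
cv2.imwrite("pics/placed.png",np.hstack([a]+[cv2.resize(x,(256,256)) for x in ims[:2]]))
E
```

```text
t 17.0 [0.4894 0.0369 0.2103] shift [-1.3133 -3.2301 -0.3442] turn [-0.0249 -0.0077 -0.    ] gap 0.0943808755719252 F [-0.3669  0.3266 -1.5085] y [0.2009 0.9796 0.0032]
[np.float64(18.308536155202823), np.float64(21.731975308641974), np.float64(20.617195767195767)]
```

View pics/placed.png

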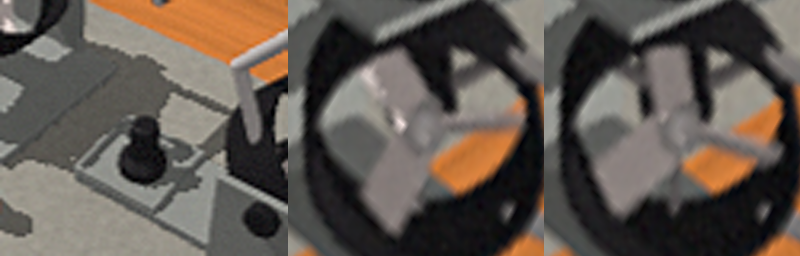

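The black marker stands upright in L's tray. R is still turning fast, about 20–25° per frame 8 s after its flick, so it needs no second flick. Handing in.

```bash
python3 -c "
from station import arm
print(arm.close_job()); print(arm.get_obs()['t'])"
```

```text
the job is handed in; nothing more can be done
None
the job is handed in; nothing more can be done
```

I spin-checked both propellers, stood the black marker upright in the tray of the one that rubs, and handed in at about 17 s with the free one still running.

- **Left unit (robot's left, y ≈ +0.19):** it stopped at once after the flick, so it is the one that rubs. I then pushed it clockwise with the fingertip through about 480° more. That figure comes from the finger's path. The picture only fixes the blade angle to within 120°, and it agreed to 1–2°; the force readings, taken at rest, showed no push.
- **Right unit (y ≈ −0.14):** one clockwise flick left it coasting at about 25–30° per 0.05 s frame, so it runs free. Eight seconds later it still turned about 20–25° per frame, so I did not flick it again. I did not count its full turns.
- **Marker:** the last picture shows it standing upright in the left unit's tray. The gripper was open and clear, with its tip at z ≈ 0.21 m and nothing touched.
- **Not certain:** at set-down the force reading never clearly showed contact. I judged contact from the height no longer falling, so the marker may have dropped up to about 1 mm on release.
- **Bystanders:** I moved nothing else on purpose, but I did not take a final full picture to check the other things on the bench.

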